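Uncap the sheeter's jog dial and hold it at the third notch

TASK

Lift the loose aluminium flour cap off the dial of the grey control box and set it down gently, upright, flat on the floor of the empty square tray. Then turn the dial clockwise (seen from above) past its first two clicks to the third notch and keep holding it there against its return spring: the program finishes while the gripper is still holding the dial at the third notch. Leave the other things on the bench where they are.

Things in the scene. Friction and masses are not known exactly. Their poses are not given: they have to be found in the camera images.
- jog_box: Grey control box fixed to the bench, 140 (x) x 150 (y) x 70 high mm, at most 0.45 rad from square to the bench. Origin at the centre of its underside, z up. Its flat top is 70 mm up and carries the dial at its centre, under the cap.
- dial_grip (a point): On the dial's upright axis, 95 mm above the bench, mid-height of its grip bar. Black dial: disc of 64 mm diameter, top 80 mm above the bench; across it stands a straight bar 60 long, 14 wide, 30 mm tall (80 to 110 mm above the bench), to be gripped across its width or pushed at its ends. Site x runs along the bar and turns with it; the pointer end (white line) is -x, at rest towards the box's -x.
- dial (a joint): Clockwise turn of the dial seen from above, rad, 0 at rest. Clicks at 0.35, 0.70 and 1.05 (the third notch: the largest of four white dots on the box), rigid stop at 1.15. A spring returns it to 0 from anywhere: 0.08 N m at rest rising to 0.15 N m at the third notch, with a ripple of 0.05 N m either way between clicks (0.20 N m at most).
- cap: Loose round aluminium cap, an upturned cup over the dial on top of the box: 92 mm outside and 85 mm inside diameter, 50 mm tall, inside 46 mm deep, with a round knob of 26 mm diameter, 30 mm tall on top (80 mm overall). 0.09 to 0.18 kg. Origin at the centre of its open lower rim, z up. It must rise 45 mm to clear the dial.
- cap_knob (a point): On the cap's axis, 66 mm above its rim, about mid-height of the knob (knob from 50 to 80 mm above the rim).
- tray: Loose empty square aluminium tray, 160 x 160 mm, 22 mm high, walls 4 mm, floor 4 mm thick; stands left or right of the control box. Origin at the centre of its underside, x and y along its sides. The cap belongs on its floor, anywhere near its middle.
- scale: Bystander on the bench; leave it where it is. Flat white bench scale 160 x 170 x 38 mm with a steel platform, on the other side of the box from the tray. Origin at the centre of its underside.
- rolling_pin: Bystander on the bench; leave it where it is. White plastic rolling pin, 62 mm thick, 420 mm long along its y axis, beyond the control box. Origin under its middle.
- bowl: Bystander on the bench; leave it where it is. Steel bowl, 130 mm across, 60 mm high. Origin at the centre of its underside.
- jar: Bystander on the bench; leave it where it is. Glass jar with metal cap, 80 mm across, 110 mm high. Origin at the centre of its underside.
- cutter: Bystander on the bench; leave it where it is. Steel pastry cutter ring, 80 mm across, 45 mm high, on the robot's side of the box. Origin at the centre of its underside.
- spatula: Bystander on the bench; leave it where it is. Spatula lying on the bench to the right. Origin under the middle.
- cup: Bystander on the bench; leave it where it is. Steel cup, 72 mm across, 70 mm high, to the left. Origin at the centre of its underside.

How it is judged:
By the outcome, as a careful person would: the job done as asked, in the order asked, and still so for the second after the job is handed in, while the arm keeps its last pose, push and grip.
It also fails if it takes over 58 s, if anything falls off the work surface, if the arm or the gripper's body presses on something with over 40 N, if the wrist force passes 120 N, or if a joint passes its speed limit or range.

ROBOT

A 7-joint arm with a two-finger parallel gripper is mounted at the origin on the work surface. World frame = base frame: x ahead of the robot, y to its left, z up, the work surface at z = 0. Lengths are in m, angles in rad, forces in N, time in s.
With the tool pointing down it reaches from about 0.425 to 0.925 m from the base axis. Payload 6.8 kg.
Tool frame: the origin (TCP) lies between the finger pads; the fingertips stand finger_overhang ahead of it and the grasp point (between the pads) lies 6 mm ahead of it (finger_overhang is the distance from the TCP to the fingertips, in m); z points along the fingers, y is the line along which they close (so a half turn about z gives the same grasp; the last joint's range is limited). The gripper opens to 85 mm and grips with 20 to 120 N. Pads are 22 mm wide; open, the fingers measure 114 mm over their backs; the gripper's body (76 mm by 85 mm) begins 54 mm behind the grasp point. The pads swing forward as they close: fully open they stand 13 mm farther back than shut.
Start: joints at [-1.406, 0.477, 0.022, 1.555, -0.011, 1.109, -0.083], TCP at [0.182, 0.65, 0.256] pointing down, gripper open.
Joint ranges: [-2.96, 2.96], [-0.34, 2.1], [-1.41, 1.46], [0.24, 2.44], [-1.37, 4.51], [0.17, 1.92], [-2.96, 2.96]. Speed limits (rad/s): [2.39, 2.39, 3.14, 3.14, 3.14, 3.14, 3.14].

INTERFACE

Orientations are given as a unit quaternion [w, x, y, z].
In Python, from station import * gives the robot as it stands.
- The arm moves only by the tool drive_tool, never from a script. Its argument "increments" is a list of rows, each an object of numbers: "claw": the finger opening in m, from 0 to 0.0854; "dx", "dy", "dz": the shift along the tool's x, y, z in m; "wx", "wy", "wz": the turn, a rotation vector about the tool's x, y, z in degrees. A call has 1 to 20 rows; each row shifts and turns the commanded pose from where the row before left it, along the tool's axes as they then stand; what a row does not reach is not made up. A row lasts 1/8 s, in which the tool goes at most 62.5 mm and 10.7 degrees, less where a joint would pass 70% of its speed; a pose out of reach is approached as far as the arm can. A call with a gripper value outside its range is refused whole. The fingers move at their own pace and stop on an object; "newtons" is the grip in N (left out, the last holds). Time passes only in rows, so rows that do not move let the fingers close. It gives the time, the measured TCP pose, the force, the opening and the grip force at its end, in the units of the state.
- get_obs(): the state, without advancing time (a new reading comes with each control period).
- read_camera(name): name is "side" or "top" or "wrist"; returns (picture, depth): 420x560x3 uint8, red, green, blue; 420x560 float32, m along the optical axis (not along the pixel's ray), 0 where there is no reading.
- calibration(name): a dict with "intrinsics" (3x3 intrinsics, pixels), "R" (3x3) and "t" (3): a world point X has camera coordinates R X + t; the wrist camera has in their place "mount" (4x4, takes a point from camera to tool coordinates, whose origin is the TCP and whose axes are the flange's). Camera axes: x right, y down, z forward; pixel columns grow to the right and rows downward; lengths in m; the calibration is good to about 2 mm. A picture is of the moment at which its call begins: read the wrist's pose just before it. calibration takes no time and is no camera call.
- hand_in(): hands the job in; it is judged then, once.
The state is a dict: "t": time; "q": joint angles; "joint_vel": joint speeds; "joint_torque": joint torques, N m; "eef_pos": TCP position; "tool_rot": TCP orientation; "contact_force": force on the tool from outside, world axes, zero at the start; "torque": the same for the moment, N m; "gripper_width": opening from 0.0 (shut) to 1.0 (fully open); "grasp_force": force on a finger pad.
Only numpy, scipy, OpenCV 4.12 (cv2) and the standard library are available. Lean on these libraries where they do the work, as an engineer would, in place of code of your own. Each camera call takes 0.05 s, during which the arm holds its last target. There are 200 camera calls.

## Working session

There is one attempt and no reset: what is moved stays moved. The work goes in short steps, Python scripts to look and compute and a tool call to move; the robot and the scene stay as the last step left them, time stands still between calls to the robot, and variables do not carry over. Pictures are saved under pics/ and viewed, at most 10 in all, crops included, and the job is handed in when it is done.

Besides the shell and the picture viewer there is one more tool, called after "Emit:" in YAML: its name, and indented under it one key for each argument. drive_tool: Moves the arm, as the interface text tells. Its arguments: {"type":"object","properties":{"increments":{"type":"array","items":{"type":"object","properties":{"claw":{"type":"number"},"dx":{"type":"number"},"dy":{"type":"number"},"dz":{"type":"number"},"wx":{"type":"number"},"wy":{"type":"number"},"wz":{"type":"number"}}}},"newtons":{"type":"number"}},"required":["increments"]}

```bash
ls; mkdir -p pics; python3 - <<'E'
from station import *
import cv2,numpy as np
o=get_obs();print({k:np.round(v,3).tolist() for k,v in o.items()})
try: print(finger_overhang)
except Exception as e: print(e)
for n in("top","side"):
    p,d=read_camera(n);cv2.imwrite(f"pics/{n}0.png",p[:,:,::-1]);np.savez(f"pics/{n}0.npz",p=p,d=d)
    c=calibration(n);print(n,{k:np.round(v,4).tolist() for k,v in c.items()})
E
```

```text
pics
{'t': 0.0, 'q': [-1.406, 0.478, 0.022, 1.556, -0.011, 1.109, -0.083], 'joint_vel': [-0.0, -0.001, -0.0, -0.001, 0.001, 0.001, -0.0], 'joint_torque': [0.0, -59.646, 1.608, -28.119, 0.012, 0.009, 0.0], 'eef_pos': [0.182, 0.65, 0.255], 'tool_rot': [-0.0, 0.136, 0.991, -0.001], 'contact_force': [0.037, -0.631, -0.335], 'torque': [-0.01, -0.003, -0.076], 'grasp_force': 0.0, 'gripper_width': 0.998}
0.025
top {'intrinsics': [[466.8578, 0.0, 276.6933], [0.0, 466.8578, 202.6557], [0.0, 0.0, 1.0]], 'R': [[-0.0253, -0.9997, -0.007], [-0.9928, 0.026, -0.1167], [0.1169, 0.004, -0.9931]], 't': [-0.0039, 0.565, 1.5213]}
side {'intrinsics': [[541.4199, 0.0, 280.2019], [0.0, 541.4199, 206.1085], [0.0, 0.0, 1.0]], 'R': [[0.9415, -0.3371, -0.003], [-0.2272, -0.628, -0.7443], [0.249, 0.7014, -0.6678]], 't': [-0.564, 0.1698, 1.8393]}
```

View pics/top0.png

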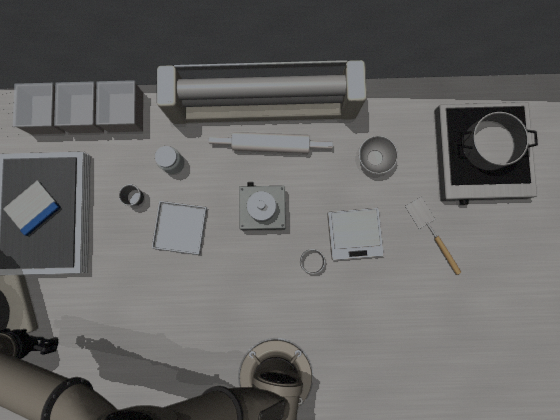

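View pics/side0.png

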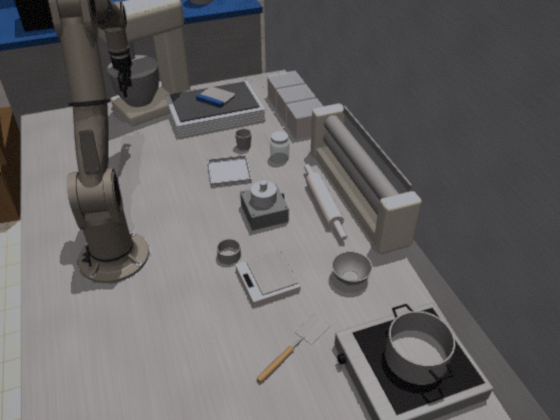

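The top view shows the tray at about (181,228), the box with cap at (262,207), the scale at (356,235), the cutter at (313,262), and the jar and cup near (165,158) and (132,196). I'll measure the cap, box and tray using height from depth.

```bash
cat > h.py <<'E'
import numpy as np,cv2
from station import *
def cloud(d,c,R=None,t=None):
    K=c["intrinsics"];v,u=np.indices(d.shape)
    X=np.stack([(u-K[0,2])/K[0,0]*d,(v-K[1,2])/K[1,1]*d,d],-1)
    return (X-c["t"])@c["R"] if R is None else X@R.T+t
def rect(P):
    return cv2.minAreaRect(P[:,:2].astype(np.float32)*1000)
E
python3 - <<'E'
from h import *
for n in("top","side"):
    z=np.load(f"pics/{n}0.npz");d=z["d"].astype(float);c=calibration(n);W=cloud(d,{k:np.array(v) for k,v in c.items()})
    W[d==0]=np.nan
    if n=="top": boxw=(230,180,295,240);tw=(145,192,215,262);kn=(262,205)
    else: boxw=(235,170,295,235);tw=(200,150,255,190);kn=(264,184)
    a=W[boxw[1]:boxw[3],boxw[0]:boxw[2]].reshape(-1,3)
    for lo,hi in((.062,.078),(.112,.128),(.142,.16)):
        s=a[(a[:,2]>lo)&(a[:,2]<hi)];print(n,lo,len(s),s.mean(0).round(4),rect(s))
    s=a[(a[:,2]>.112)&(a[:,2]<.128)];print(cv2.minEnclosingCircle(s[:,:2].astype(np.float32)*1000))
    b=W[tw[1]:tw[3],tw[0]:tw[2]].reshape(-1,3);print("bench/tray z",np.nanpercentile(b[:,2],[2,20,50,80,98]).round(4))
    s=b[(b[:,2]>.012)&(b[:,2]<.03)];print("tray",len(s),rect(s))
E
```

```text
top 0.062 1258 [0.545  0.0298 0.0709] ((547.98779296875, 29.984249114990234), (149.99024963378906, 138.478515625), 88.6859359741211)
top 0.112 600 [0.5474 0.0313 0.1208] ((548.22900390625, 30.720233917236328), (88.25708770751953, 88.98189544677734), 87.68356323242188)
top 0.142 55 [0.5471 0.0313 0.1511] ((547.9371948242188, 30.95069694519043), (21.72164535522461, 25.07500457763672), 89.16500091552734)
((547.8508911132812, 31.119115829467773), 45.96847152709961)
bench/tray z [-0.0054 -0.0004  0.0031  0.0074  0.023 ]
tray 343 ((481.25103759765625, 309.37548828125), (175.613037109375, 189.99520874023438), 84.322265625)
side 0.062 631 [5.373e-01 4.000e-04 6.850e-02] ((546.080078125, 23.64565658569336), (154.76075744628906, 141.934326171875), 87.98895263671875)
side 0.112 301 [0.5439 0.0202 0.119 ] ((544.676513671875, 23.050945281982422), (91.86672973632812, 89.16226959228516), 70.350341796875)
side 0.142 31 [0.545  0.0263 0.148 ] ((545.4136352539062, 27.158790588378906), (23.044837951660156, 25.886699676513672), 30.825849533081055)
((543.4927368164062, 27.740100860595703), 50.811622619628906)
bench/tray z [-0.0091 -0.0034  0.0012  0.0068  0.023 ]
tray 221 ((491.24383544921875, 306.73931884765625), (174.6156005859375, 159.88922119140625), 80.80844116210938)
```

Emit:
drive_tool:
  increments:
    - {"dx":-0.0288,"dy":-0.0276}
    - {"dx":-0.0288,"dy":-0.0276}
    - {"dx":-0.0288,"dy":-0.0276}
    - {"dx":-0.0288,"dy":-0.0276}
    - {"dx":-0.0288,"dy":-0.0276}
    - {"dx":-0.0288,"dy":-0.0276}
    - {"dx":-0.0288,"dy":-0.0276}
    - {"dx":-0.0288,"dy":-0.0276}
    - {"dx":-0.0288,"dy":-0.0276}
    - {"dx":-0.0288,"dy":-0.0276}
    - {"dx":-0.0288,"dy":-0.0276}
    - {"dx":-0.0288,"dy":-0.0276}
    - {"dx":-0.0288,"dy":-0.0276}
    - {"dx":-0.0288,"dy":-0.0276}
    - {"dx":-0.0288,"dy":-0.0276}
    - {"dx":-0.0288,"dy":-0.0276}
    - {"dx":-0.0288,"dy":-0.0276}
    - {"dx":-0.0288,"dy":-0.0276}
    - {"wz":-7.2}
    - {"wz":-7.2}

```text
schema error: expected keys claw, dx, dy, dz, wx, wy, wz
```

```bash
cat >> h.py <<'E'
from scipy.spatial.transform import Rotation as Ro
def toolR(o): q=o["tool_rot"];return Ro.from_quat([q[1],q[2],q[3],q[0]]).as_matrix()
def wrist(name):
    o=get_obs();p,d=read_camera("wrist");c=calibration("wrist");M=np.array(c["mount"]);R=toolR(o)
    W=cloud(d.astype(float),{"intrinsics":np.array(c["intrinsics"])},R@M[:3,:3],R@M[:3,3]+o["eef_pos"])
    W[d==0]=np.nan;cv2.imwrite(f"pics/{name}.png",p[:,:,::-1]);return o,p,d,W,M
E
python3 - <<'E'
from h import *
o,p,d,W,M=wrist("w1")
print(o["t"],o["eef_pos"],toolR(o).round(4).tolist(),o["q"],M.round(3).tolist())
a=W.reshape(-1,3)
a=a[~np.isnan(a[:,0])]
for lo,hi in((.06,.08),(.112,.128),(.142,.16)):
    s=a[(a[:,2]>lo)&(a[:,2]<hi)&(abs(a[:,0]-.547)<.12)&(abs(a[:,1]-.03)<.1)];
    if len(s): print(lo,len(s),s.mean(0).round(4),rect(s),cv2.minEnclosingCircle(s[:,:2].astype(np.float32)*1000))
E
```

```text
0.1 [0.1817294  0.64956975 0.2554222 ] [[-0.963, 0.2694, -0.0003], [0.2694, 0.963, -0.0016], [-0.0001, -0.0016, -1.0]] [-1.40611101  0.47771465  0.02233245  1.55635819 -0.01148296  1.10927079
 -0.08310736] [[0.0, -0.959, -0.285, 0.072], [1.0, -0.0, 0.001, 0.001], [-0.001, -0.285, 0.959, -0.119], [0.0, 0.0, 0.0, 1.0]]
```

View pics/w1.png

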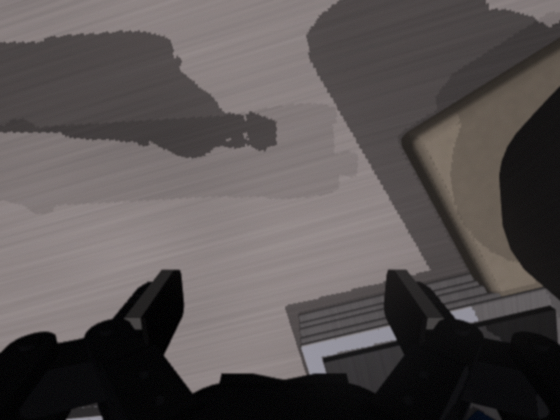

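The move was refused because every key is required in each row. The picture shows only the start area: fingers at the bottom, an appliance corner to the right. I'll resend it with full rows.

Emit:
drive_tool:
  increments:
    - {"claw":0.085,"dx":-0.0288,"dy":-0.0276,"dz":0,"wx":0,"wy":0,"wz":0}
    - {"claw":0.085,"dx":-0.0288,"dy":-0.0276,"dz":0,"wx":0,"wy":0,"wz":0}
    - {"claw":0.085,"dx":-0.0288,"dy":-0.0276,"dz":0,"wx":0,"wy":0,"wz":0}
    - {"claw":0.085,"dx":-0.0288,"dy":-0.0276,"dz":0,"wx":0,"wy":0,"wz":0}
    - {"claw":0.085,"dx":-0.0288,"dy":-0.0276,"dz":0,"wx":0,"wy":0,"wz":0}
    - {"claw":0.085,"dx":-0.0288,"dy":-0.0276,"dz":0,"wx":0,"wy":0,"wz":0}
    - {"claw":0.085,"dx":-0.0288,"dy":-0.0276,"dz":0,"wx":0,"wy":0,"wz":0}
    - {"claw":0.085,"dx":-0.0288,"dy":-0.0276,"dz":0,"wx":0,"wy":0,"wz":0}
    - {"claw":0.085,"dx":-0.0288,"dy":-0.0276,"dz":0,"wx":0,"wy":0,"wz":0}
    - {"claw":0.085,"dx":-0.0288,"dy":-0.0276,"dz":0,"wx":0,"wy":0,"wz":0}
    - {"claw":0.085,"dx":-0.0288,"dy":-0.0276,"dz":0,"wx":0,"wy":0,"wz":0}
    - {"claw":0.085,"dx":-0.0288,"dy":-0.0276,"dz":0,"wx":0,"wy":0,"wz":0}
    - {"claw":0.085,"dx":-0.0288,"dy":-0.0276,"dz":0,"wx":0,"wy":0,"wz":0}
    - {"claw":0.085,"dx":-0.0288,"dy":-0.0276,"dz":0,"wx":0,"wy":0,"wz":0}
    - {"claw":0.085,"dx":-0.0288,"dy":-0.0276,"dz":0,"wx":0,"wy":0,"wz":0}
    - {"claw":0.085,"dx":-0.0288,"dy":-0.0276,"dz":0,"wx":0,"wy":0,"wz":0}
    - {"claw":0.085,"dx":-0.0288,"dy":-0.0276,"dz":0,"wx":0,"wy":0,"wz":0}
    - {"claw":0.085,"dx":-0.0288,"dy":-0.0276,"dz":0,"wx":0,"wy":0,"wz":0}
    - {"claw":0.085,"dx":0,"dy":0,"dz":0,"wx":0,"wy":0,"wz":-7.2}
    - {"claw":0.085,"dx":0,"dy":0,"dz":0,"wx":0,"wy":0,"wz":-7.2}
  newtons: 40

```text
t: 2.65
eef_pos: [0.5472, 0.0313, 0.2559]
tool_rot: [-0.0, 0.009, 1.0, -0.0]
contact_force: [-0.1, 0.4, 0.5]
gripper_width: 0.998
grasp_force: 0.0
```

```bash
cat > look.py <<'E'
from h import *
import sys
o,p,d,W,M=wrist(sys.argv[1])
print(o["t"],o["eef_pos"],toolR(o).round(4).tolist(),o["q"].round(2),o["gripper_width"],o["contact_force"])
a=W.reshape(-1,3);a=a[~np.isnan(a[:,0])]
for lo,hi in((.06,.075),(.112,.128),(.142,.16)):
    s=a[(a[:,2]>lo)&(a[:,2]<hi)&(abs(a[:,0]-.547)<.12)&(abs(a[:,1]-.03)<.1)];
    if len(s)>20: print(lo,len(s),s.mean(0).round(4),rect(s),cv2.minEnclosingCircle(s[:,:2].astype(np.float32)*1000))
E
python3 look.py w2
```

```text
2.65 [0.54718293 0.03126165 0.25593262] [[-0.9998, 0.0187, -0.0007], [0.0187, 0.9998, -0.0003], [0.0007, -0.0003, -1.0]] [-0.45  0.27  0.33  1.88 -0.11  1.01  1.48] 0.9979620512694636 [-0.12118889  0.43191267  0.49365913]
0.06 13208 [0.5303 0.0308 0.071 ] ((547.6378173828125, 30.91527557373047), (150.3401336669922, 139.31898498535156), 89.5071029663086) ((547.3677978515625, 30.733171463012695), 100.06605529785156)
0.112 9420 [0.5441 0.0318 0.1211] ((547.1220703125, 31.6380615234375), (91.15475463867188, 90.92439270019531), 20.759363174438477) ((547.4837646484375, 31.619869232177734), 46.05745315551758)
0.142 1101 [0.546  0.0317 0.1506] ((547.0205688476562, 31.88977813720703), (25.304367065429688, 25.12875747680664), 0.7801269888877869) ((547.1812744140625, 31.592727661132812), 12.887163162231445)
```

View pics/w2.png

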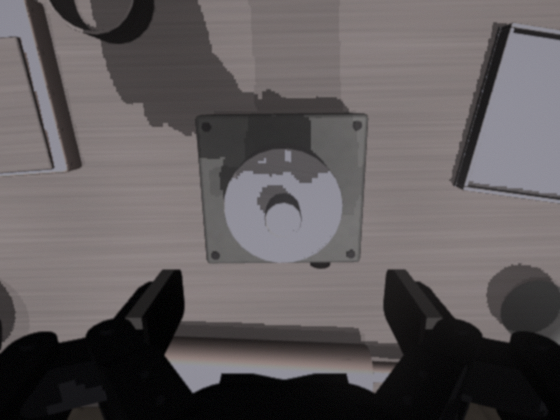

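The wrist view shows the cap centred at about (283,205), with the knob 0.3 mm from the TCP axis and the tool square to the box. I'll descend and grip.

Emit:
drive_tool:
  increments:
    - {"claw":0.085,"dx":0,"dy":0,"dz":0.03,"wx":0,"wy":0,"wz":0}
    - {"claw":0.085,"dx":0,"dy":0,"dz":0.03,"wx":0,"wy":0,"wz":0}
    - {"claw":0.085,"dx":0,"dy":0,"dz":0.026,"wx":0,"wy":0,"wz":0}
    - {"claw":0.07,"dx":0,"dy":0,"dz":0.02,"wx":0,"wy":0,"wz":0}
    - {"claw":0.05,"dx":0,"dy":0,"dz":0,"wx":0,"wy":0,"wz":0}
    - {"claw":0.035,"dx":0,"dy":0,"dz":0,"wx":0,"wy":0,"wz":0}
    - {"claw":0.02,"dx":0,"dy":0,"dz":0,"wx":0,"wy":0,"wz":0}
    - {"claw":0.015,"dx":0,"dy":0,"dz":0,"wx":0,"wy":0,"wz":0}
    - {"claw":0.015,"dx":0,"dy":0,"dz":0,"wx":0,"wy":0,"wz":0}
    - {"claw":0.015,"dx":0,"dy":0,"dz":0,"wx":0,"wy":0,"wz":0}
    - {"claw":0.015,"dx":0,"dy":0,"dz":0,"wx":0,"wy":0,"wz":0}
  newtons: 40

```text
t: 4.08
eef_pos: [0.5479, 0.032, 0.1514]
tool_rot: [0.001, 0.011, 1.0, 0.0]
contact_force: [-1.6, -0.1, 7.0]
gripper_width: 0.29
grasp_force: 39.6
```

```bash
python3 - <<'E'
from h import *
# tray: bright outer contour in the top picture, rays onto rim height
z=np.load("pics/top0.npz");p=z["p"];c=calibration("top")
g=cv2.cvtColor(p,cv2.COLOR_RGB2GRAY)[192:266,145:218];g=cv2.resize(g,None,fx=8,fy=8,interpolation=cv2.INTER_CUBIC);cv2.imwrite("pics/tray.png",g)
def ray(u,v,h):
    r=c["R"].T@np.linalg.inv(c["intrinsics"])@[u,v,1];C=-c["R"].T@c["t"];return C+r*(h-C[2])/r[2]
d=z["d"].astype(float);W=cloud(d,c)
m=np.zeros(d.shape,bool);m[196:262,148:214]=1
s=W[m&(W[...,2]>.013)&(W[...,2]<.03)]
ctr=np.median(s,0);k=np.linalg.norm(s[:,:2]-[.475,.205],axis=1)<.13
print(ctr,k.sum(),rect(s[k]),s[k].mean(0))
print(ray(181,228.5,.02))
E
```

```text
[0.4978657  0.31940932 0.02123436] 143 ((474.520263671875, 272.040771484375), (93.00051879882812, 187.61070251464844), 86.47374725341797) [0.4839815  0.25225256 0.02085811]
[0.48766254 0.3033931  0.02      ]
```

View pics/tray.png

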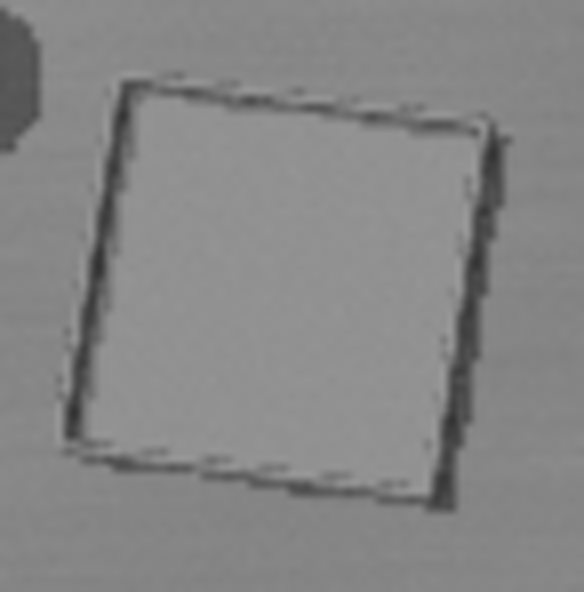

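The crop shows the tray's outer corners at about (125,85), (492,125), (445,500) and (70,440). That puts its centre at pixel (180.4,227.9), or about (0.489, 0.305). The knob is gripped, with an opening of 25 mm. I'll lift and move over the tray.

Emit:
drive_tool:
  increments:
    - {"claw":0.015,"dx":0,"dy":0,"dz":-0.006,"wx":0,"wy":0,"wz":0}
    - {"claw":0.015,"dx":0,"dy":0,"dz":-0.01,"wx":0,"wy":0,"wz":0}
    - {"claw":0.015,"dx":0,"dy":0,"dz":-0.015,"wx":0,"wy":0,"wz":0}
    - {"claw":0.015,"dx":0,"dy":0,"dz":-0.015,"wx":0,"wy":0,"wz":0}
    - {"claw":0.015,"dx":0,"dy":0,"dz":-0.015,"wx":0,"wy":0,"wz":0}
    - {"claw":0.015,"dx":0,"dy":0,"dz":-0.015,"wx":0,"wy":0,"wz":0}
    - {"claw":0.015,"dx":0,"dy":0,"dz":-0.009,"wx":0,"wy":0,"wz":0}
    - {"claw":0.015,"dx":0.003,"dy":0.012,"dz":0,"wx":0,"wy":0,"wz":0}
    - {"claw":0.015,"dx":0.006,"dy":0.025,"dz":0,"wx":0,"wy":0,"wz":0}
    - {"claw":0.015,"dx":0.006,"dy":0.025,"dz":0,"wx":0,"wy":0,"wz":0}
    - {"claw":0.015,"dx":0.006,"dy":0.025,"dz":0,"wx":0,"wy":0,"wz":0}
    - {"claw":0.015,"dx":0.006,"dy":0.025,"dz":0,"wx":0,"wy":0,"wz":0}
    - {"claw":0.015,"dx":0.006,"dy":0.025,"dz":0,"wx":0,"wy":0,"wz":0}
    - {"claw":0.015,"dx":0.006,"dy":0.025,"dz":0,"wx":0,"wy":0,"wz":0}
    - {"claw":0.015,"dx":0.006,"dy":0.025,"dz":0,"wx":0,"wy":0,"wz":0}
    - {"claw":0.015,"dx":0.006,"dy":0.025,"dz":0,"wx":0,"wy":0,"wz":0}
    - {"claw":0.015,"dx":0.006,"dy":0.025,"dz":0,"wx":0,"wy":0,"wz":0}
    - {"claw":0.015,"dx":0.0065,"dy":0.023,"dz":0,"wx":0,"wy":0,"wz":0}
    - {"claw":0.015,"dx":0.001,"dy":0.012,"dz":0,"wx":0,"wy":0,"wz":0}
    - {"claw":0.015,"dx":0,"dy":0,"dz":0,"wx":0,"wy":0,"wz":0}
  newtons: 40

```text
t: 6.58
eef_pos: [0.4881, 0.3061, 0.2348]
tool_rot: [-0.0, 0.01, 1.0, -0.0]
contact_force: [-0.2, -0.1, -1.4]
gripper_width: 0.286
grasp_force: 39.4
```

```bash
python3 - <<'E'
from h import *
o,p,d,W,M=wrist("w3")
print(o["t"],o["eef_pos"],toolR(o).round(4).tolist(),o["q"].round(2),o["gripper_width"],o["grasp_force"],o["contact_force"])
a=W.reshape(-1,3);a=a[~np.isnan(a[:,0])]
k=(abs(a[:,0]-.489)<.13)&(abs(a[:,1]-.305)<.13)
s=a[k&(a[:,2]>.015)&(a[:,2]<.028)];print("rim",len(s),rect(s),s.mean(0))
s=a[k&(a[:,2]>.19)&(a[:,2]<.21)];print("cap top",len(s),s.min(0),s.max(0))
E
```

```text
6.575 [0.48806626 0.30610032 0.23479515] [[-0.9998, 0.0197, -0.0007], [0.0197, 0.9998, -0.0004], [0.0007, -0.0004, -1.0]] [-0.84  0.34  0.21  1.83 -0.09  0.98  0.96] 0.2862177525604569 39.39150094985962 [-0.17531938 -0.13536505 -1.40099459]
rim 1918 ((505.39544677734375, 340.02789306640625), (220.04898071289062, 176.86019897460938), 80.99044036865234) [0.44652192 0.32058585 0.0221785 ]
cap top 17143 [0.4416209  0.26111931 0.19004996] [0.53363493 0.35294149 0.20991738]
```

View pics/w3.png

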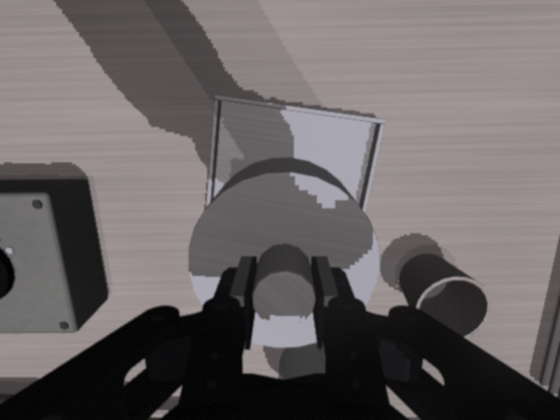

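The cap is held level over the tray. The tray's robot-side corners are at about (217,97) and (383,121).

```bash
python3 - <<'E'
from h import *
o,p,d,W,M=wrist("w4");c=calibration("wrist");R=toolR(o);K=np.array(c["intrinsics"])
C=R@M[:3,3]+o["eef_pos"]
def ray(u,v,h):
    r=R@M[:3,:3]@np.linalg.inv(K)@[u,v,1];return C+r*(h-C[2])/r[2]
A,B=ray(217,97,.022),ray(383,121,.022);e=(B-A)[:2];L=np.linalg.norm(e);e/=L
n=np.array([e[1],-e[0]]);n*=np.sign(n[0]);print(A,B,L,"centre",(A+B)[:2]/2+n*.08)
a=W.reshape(-1,3);a=a[~np.isnan(a[:,0])]
k=(abs(a[:,0]-.465)<.02)&(abs(a[:,1]-.307)<.03)&(a[:,2]>.15);s=a[k]
print(len(s),np.percentile(s[:,2],[10,50,90]))
E
```

```text
[0.40367108 0.24646933 0.022     ] [0.42830844 0.40032802 0.022     ] 0.1558187896514198 centre [0.49498341 0.31074944]
32763 [0.20432502 0.25834291 0.29770965]
```

Emit:
drive_tool:
  increments:
    - {"claw":0.015,"dx":-0.003,"dy":0.002,"dz":0.012,"wx":0,"wy":0,"wz":0}
    - {"claw":0.015,"dx":-0.003,"dy":0.002,"dz":0.02,"wx":0,"wy":0,"wz":0}
    - {"claw":0.015,"dx":0,"dy":0,"dz":0.02,"wx":0,"wy":0,"wz":0}
    - {"claw":0.015,"dx":0,"dy":0,"dz":0.02,"wx":0,"wy":0,"wz":0}
    - {"claw":0.015,"dx":0,"dy":0,"dz":0.02,"wx":0,"wy":0,"wz":0}
    - {"claw":0.015,"dx":0,"dy":0,"dz":0.02,"wx":0,"wy":0,"wz":0}
    - {"claw":0.015,"dx":0,"dy":0,"dz":0.014,"wx":0,"wy":0,"wz":0}
    - {"claw":0.015,"dx":0,"dy":0,"dz":0.008,"wx":0,"wy":0,"wz":0}
    - {"claw":0.015,"dx":0,"dy":0,"dz":0.006,"wx":0,"wy":0,"wz":0}
    - {"claw":0.015,"dx":0,"dy":0,"dz":0.003,"wx":0,"wy":0,"wz":0}
    - {"claw":0.015,"dx":0,"dy":0,"dz":0.002,"wx":0,"wy":0,"wz":0}
    - {"claw":0.015,"dx":0,"dy":0,"dz":0.001,"wx":0,"wy":0,"wz":0}
    - {"claw":0.015,"dx":0,"dy":0,"dz":0,"wx":0,"wy":0,"wz":0}
  newtons: 40

```text
t: 8.3
eef_pos: [0.4947, 0.3092, 0.0895]
tool_rot: [0.0, 0.011, 1.0, 0.0]
contact_force: [0.5, 0.0, -0.9]
gripper_width: 0.291
grasp_force: 39.4
```

Emit:
drive_tool:
  increments:
    - {"claw":0.015,"dx":0,"dy":0,"dz":0.001,"wx":0,"wy":0,"wz":0}
    - {"claw":0.015,"dx":0,"dy":0,"dz":0.001,"wx":0,"wy":0,"wz":0}
    - {"claw":0.015,"dx":0,"dy":0,"dz":0.001,"wx":0,"wy":0,"wz":0}
    - {"claw":0.015,"dx":0,"dy":0,"dz":0,"wx":0,"wy":0,"wz":0}

```text
t: 8.8
eef_pos: [0.4946, 0.3091, 0.0862]
tool_rot: [-0.0, 0.011, 1.0, -0.0]
contact_force: [-0.4, -0.6, -1.7]
gripper_width: 0.292
grasp_force: 39.4
```

Emit:
drive_tool:
  increments:
    - {"claw":0.015,"dx":0,"dy":0,"dz":0.001,"wx":0,"wy":0,"wz":0}
    - {"claw":0.015,"dx":0,"dy":0,"dz":0.0005,"wx":0,"wy":0,"wz":0}
    - {"claw":0.015,"dx":0,"dy":0,"dz":0,"wx":0,"wy":0,"wz":0}

```text
t: 9.18
eef_pos: [0.4946, 0.3091, 0.0854]
tool_rot: [-0.0, 0.011, 1.0, 0.0]
contact_force: [-1.5, -0.9, 5.1]
gripper_width: 0.288
grasp_force: 40.2
```

The cap has touched down on the tray floor, with the force now 5 N upward. I'll release slowly and rise.

Emit:
drive_tool:
  increments:
    - {"claw":0.03,"dx":0,"dy":0,"dz":0,"wx":0,"wy":0,"wz":0}
    - {"claw":0.04,"dx":0,"dy":0,"dz":0,"wx":0,"wy":0,"wz":0}
    - {"claw":0.06,"dx":0,"dy":0,"dz":0,"wx":0,"wy":0,"wz":0}
    - {"claw":0.06,"dx":0,"dy":0,"dz":0,"wx":0,"wy":0,"wz":0}
    - {"claw":0.06,"dx":0,"dy":0,"dz":-0.01,"wx":0,"wy":0,"wz":0}
    - {"claw":0.06,"dx":0,"dy":0,"dz":-0.025,"wx":0,"wy":0,"wz":0}
    - {"claw":0.06,"dx":0,"dy":0,"dz":-0.03,"wx":0,"wy":0,"wz":0}
    - {"claw":0.06,"dx":0,"dy":0,"dz":-0.03,"wx":0,"wy":0,"wz":0}
    - {"claw":0.06,"dx":0,"dy":0,"dz":-0.03,"wx":0,"wy":0,"wz":0}
    - {"claw":0.06,"dx":0,"dy":0,"dz":-0.03,"wx":0,"wy":0,"wz":0}
    - {"claw":0.06,"dx":0,"dy":0,"dz":0,"wx":0,"wy":0,"wz":0}

```text
t: 10.55
eef_pos: [0.496, 0.3099, 0.243]
tool_rot: [0.002, 0.011, 1.0, 0.002]
contact_force: [0.9, -0.1, -0.3]
gripper_width: 0.704
grasp_force: 0.0
```

```bash
python3 - <<'E'
from h import *
o,p,d,W,M=wrist("w5")
print(o["t"],o["eef_pos"],o["contact_force"])
a=W.reshape(-1,3);a=a[~np.isnan(a[:,0])]
k=(abs(a[:,0]-.489)<.13)&(abs(a[:,1]-.305)<.13)
for lo,hi in((.016,.028),(.045,.062),(.077,.092)):
    s=a[k&(a[:,2]>lo)&(a[:,2]<hi)];print(lo,len(s),s.mean(0).round(4),s.std(0).round(4)[2],cv2.minEnclosingCircle(s[:,:2].astype(np.float32)*1000),rect(s))
E
```

```text
10.55 [0.49604322 0.30989634 0.24304927] [ 0.90641697 -0.1245646  -0.27885912]
0.016 3242 [0.4917 0.3135 0.0221] 0.002 ((504.89801025390625, 340.7073974609375), 140.0906219482422) ((504.6573791503906, 340.01092529296875), (220.19142150878906, 175.34014892578125), 80.96922302246094)
0.045 6963 [0.4937 0.3128 0.0551] 0.0012 ((538.9660034179688, 354.6287841796875), 108.92720031738281) ((522.8922729492188, 362.8335876464844), (211.70298767089844, 91.35279846191406), 61.40666580200195)
0.077 743 [0.4931 0.3101 0.0849] 0.0013 ((493.9474792480469, 310.3392028808594), 12.970882415771484) ((493.8276672363281, 310.1854553222656), (25.05991554260254, 25.102224349975586), 20.54939079284668)
```

View pics/w5.png

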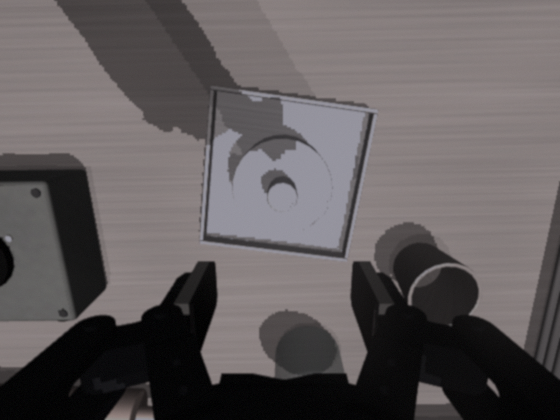

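The cap stands upright and centred in the tray, with its top at 0.055 and knob top at 0.085, pixel (282,195). Now back over the dial.

Emit:
drive_tool:
  increments:
    - {"claw":0.06,"dx":-0.0025,"dy":-0.012,"dz":0,"wx":0,"wy":0,"wz":0}
    - {"claw":0.06,"dx":-0.0055,"dy":-0.025,"dz":0,"wx":0,"wy":0,"wz":0}
    - {"claw":0.06,"dx":-0.0055,"dy":-0.028,"dz":0,"wx":0,"wy":0,"wz":0}
    - {"claw":0.06,"dx":-0.0055,"dy":-0.028,"dz":0,"wx":0,"wy":0,"wz":0}
    - {"claw":0.06,"dx":-0.0055,"dy":-0.028,"dz":0,"wx":0,"wy":0,"wz":0}
    - {"claw":0.06,"dx":-0.0055,"dy":-0.028,"dz":0,"wx":0,"wy":0,"wz":0}
    - {"claw":0.06,"dx":-0.0055,"dy":-0.028,"dz":0,"wx":0,"wy":0,"wz":0}
    - {"claw":0.06,"dx":-0.0055,"dy":-0.028,"dz":0,"wx":0,"wy":0,"wz":0}
    - {"claw":0.06,"dx":-0.0055,"dy":-0.028,"dz":0,"wx":0,"wy":0,"wz":0}
    - {"claw":0.06,"dx":-0.0055,"dy":-0.025,"dz":0,"wx":0,"wy":0,"wz":0}
    - {"claw":0.06,"dx":-0.005,"dy":-0.019,"dz":0,"wx":0,"wy":0,"wz":0}
    - {"claw":0.06,"dx":0,"dy":0,"dz":0,"wx":0,"wy":0,"wz":0}
    - {"claw":0.06,"dx":0,"dy":0,"dz":0,"wx":0,"wy":0,"wz":0}

```text
t: 12.22
eef_pos: [0.5451, 0.0315, 0.2392]
tool_rot: [-0.001, 0.011, 1.0, 0.0]
contact_force: [-0.9, -0.8, -1.0]
gripper_width: 0.701
grasp_force: 0.0
```

```bash
python3 - <<'E'
from h import *
o,p,d,W,M=wrist("w6")
print(o["t"],o["eef_pos"],toolR(o).round(4).tolist(),o["q"].round(2))
a=W.reshape(-1,3);a=a[~np.isnan(a[:,0])]
k=(abs(a[:,0]-.547)<.1)&(abs(a[:,1]-.031)<.1)
for lo,hi in((.064,.075),(.076,.086),(.104,.116)):
    s=a[k&(a[:,2]>lo)&(a[:,2]<hi)];print(lo,len(s),s.mean(0).round(4),cv2.minEnclosingCircle(s[:,:2].astype(np.float32)*1000),rect(s))
E
```

```text
12.225 [0.54509097 0.03153107 0.23916086] [[-0.9998, 0.0211, -0.0014], [0.0211, 0.9998, 0.0002], [0.0014, 0.0001, -1.0]] [-0.45  0.29  0.34  1.9  -0.11  0.97  1.49]
0.064 21763 [0.5398 0.0313 0.0711] ((542.8896484375, 31.05840492248535), 96.85637664794922) ((547.64111328125, 31.02678680419922), (150.35447692871094, 139.36936950683594), 89.51651763916016)
0.076 3088 [0.5461 0.0311 0.0811] ((547.9945068359375, 31.04293441772461), 32.0384407043457) ((547.0401611328125, 30.807056427001953), (61.84169387817383, 63.219581604003906), 0.1005321815609932)
0.104 1397 [0.5457 0.0309 0.111 ] ((547.533203125, 31.209850311279297), 30.12297248840332) ((547.3884887695312, 30.701560974121094), (13.564003944396973, 59.263404846191406), 89.07393646240234)
```

View pics/w6.png

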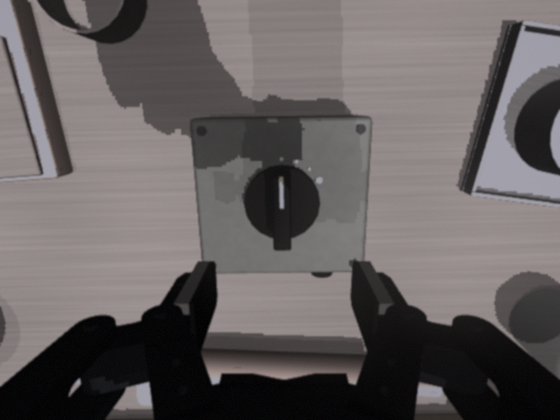

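The dial is centred at (547.4, 31.0) mm, pixel (282,203), with its bar aligned with the tool and the dots to the right of the pointer. I'll descend and grip the bar.

Emit:
drive_tool:
  increments:
    - {"claw":0.06,"dx":-0.0023,"dy":-0.0005,"dz":0.02,"wx":0,"wy":0,"wz":0}
    - {"claw":0.06,"dx":0,"dy":0,"dz":0.03,"wx":0,"wy":0,"wz":0}
    - {"claw":0.06,"dx":0,"dy":0,"dz":0.03,"wx":0,"wy":0,"wz":0}
    - {"claw":0.06,"dx":0,"dy":0,"dz":0.025,"wx":0,"wy":0,"wz":0}
    - {"claw":0.05,"dx":0,"dy":0,"dz":0.015,"wx":0,"wy":0,"wz":0}
    - {"claw":0.04,"dx":0,"dy":0,"dz":0.008,"wx":0,"wy":0,"wz":0}
    - {"claw":0.03,"dx":0,"dy":0,"dz":0,"wx":0,"wy":0,"wz":0}
    - {"claw":0.02,"dx":0,"dy":0,"dz":0,"wx":0,"wy":0,"wz":0}
    - {"claw":0.01,"dx":0,"dy":0,"dz":0,"wx":0,"wy":0,"wz":0}
    - {"claw":0.005,"dx":0,"dy":0,"dz":0,"wx":0,"wy":0,"wz":0}
    - {"claw":0.005,"dx":0,"dy":0,"dz":0,"wx":0,"wy":0,"wz":0}
    - {"claw":0.005,"dx":0,"dy":0,"dz":0,"wx":0,"wy":0,"wz":0}
  newtons: 80

```text
t: 13.78
eef_pos: [0.5486, 0.0299, 0.1129]
tool_rot: [0.001, 0.011, 1.0, -0.0]
contact_force: [-1.4, -1.5, 6.6]
gripper_width: 0.144
grasp_force: 78.6
```

Emit:
drive_tool:
  increments:
    - {"claw":0.005,"dx":0,"dy":0,"dz":0,"wx":0,"wy":0,"wz":3}
    - {"claw":0.005,"dx":0,"dy":0,"dz":0,"wx":0,"wy":0,"wz":5}
    - {"claw":0.005,"dx":0,"dy":0,"dz":0,"wx":0,"wy":0,"wz":5}
    - {"claw":0.005,"dx":0,"dy":0,"dz":0,"wx":0,"wy":0,"wz":5}
    - {"claw":0.005,"dx":0,"dy":0,"dz":0,"wx":0,"wy":0,"wz":5}
    - {"claw":0.005,"dx":0,"dy":0,"dz":0,"wx":0,"wy":0,"wz":5}
    - {"claw":0.005,"dx":0,"dy":0,"dz":0,"wx":0,"wy":0,"wz":5}
    - {"claw":0.005,"dx":0,"dy":0,"dz":0,"wx":0,"wy":0,"wz":5}
    - {"claw":0.005,"dx":0,"dy":0,"dz":0,"wx":0,"wy":0,"wz":5}
    - {"claw":0.005,"dx":0,"dy":0,"dz":0,"wx":0,"wy":0,"wz":5}
    - {"claw":0.005,"dx":0,"dy":0,"dz":0,"wx":0,"wy":0,"wz":5}
    - {"claw":0.005,"dx":0,"dy":0,"dz":0,"wx":0,"wy":0,"wz":5}
    - {"claw":0.005,"dx":0,"dy":0,"dz":0,"wx":0,"wy":0,"wz":2}
    - {"claw":0.005,"dx":0,"dy":0,"dz":0,"wx":0,"wy":0,"wz":0}
    - {"claw":0.005,"dx":0,"dy":0,"dz":0,"wx":0,"wy":0,"wz":0}
  newtons: 80

```text
t: 15.65
eef_pos: [0.5483, 0.0293, 0.1129]
tool_rot: [0.001, 0.51, 0.86, 0.0]
contact_force: [-2.4, -3.2, 9.2]
gripper_width: 0.143
grasp_force: 79.0
```

```bash
python3 - <<'E'
from h import *
o,p,d,W,M=wrist("w7");R=toolR(o)
print(o["t"],o["eef_pos"],R.round(4).tolist(),o["q"].round(2),o["contact_force"],o["torque"],o["gripper_width"])
print("tool y angle",np.degrees(np.arctan2(R[1,1],R[0,1])))
a=W.reshape(-1,3);a=a[~np.isnan(a[:,0])]
k=(np.hypot(a[:,0]-.5474,a[:,1]-.031)<.036)&(a[:,2]>.106)&(a[:,2]<.114)
s=a[k];print(len(s));
if len(s)>20: print(s.mean(0),rect(s))
for n in("top",):
    p,d=read_camera(n);cv2.imwrite("pics/top7.png",p[:,:,::-1])
E
```

```text
15.65 [0.54825642 0.02925759 0.11285052] [[-0.4807, 0.8769, 0.0009], [0.8769, 0.4807, -0.0005], [-0.0009, 0.0005, -1.0]] [-0.6   0.51  0.56  2.01 -0.4   0.73  0.71] [-2.36963416 -3.20422776  9.20581626] [-0.71632962  0.57137653  0.19304994] 0.14284829856890985
tool y angle 28.732666777978352
5160
[0.54611996 0.03434564 0.1109123 ] ((549.1384887695312, 32.972469329833984), (36.98985290527344, 59.19074630737305), 50.02760314941406)
```

View pics/w7.png

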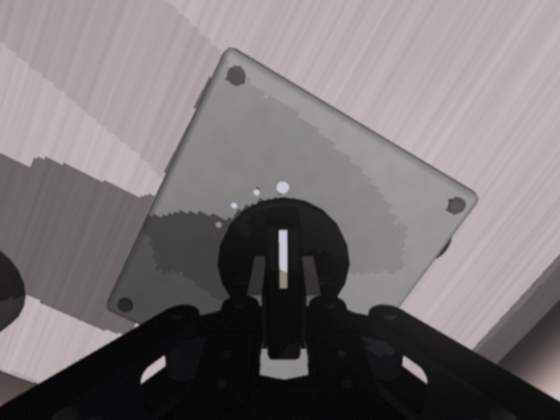

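The pointer line (283,230–288) points at the largest dot (282,187), with the grip intact. I'll check the angle numerically, then hand in if it agrees.

```bash
python3 - <<'E'
from h import *
o=get_obs();p=cv2.imread("pics/w7.png");c=calibration("wrist");M=np.array(c["mount"]);R=toolR(o);K=np.array(c["intrinsics"]);C=R@M[:3,3]+o["eef_pos"]
def ray(u,v,h):
    r=R@M[:3,:3]@np.linalg.inv(K)@[u,v,1];return (C+r*(h-C[2])/r[2])[:2]
g=p.min(2)
def cen(u0,v0,u1,v1):
    w=g[v0:v1,u0:u1].astype(float);w=np.where(w>w.max()*.85,1,0);v,u=np.nonzero(w);return u.mean()+u0,v.mean()+v0
ctr=np.array([.5474,.031])
ang=lambda x:np.arctan2(x[1],x[0])
for b in((274,178,292,196),(250,186,262,198),(228,200,240,212)):
    q=cen(*b);x=ray(*q,.07);print("dot",np.round(q,1),x.round(4),np.degrees(ang(x-ctr)))
a,b=[ray(*cen(274,v,292,v+6),.11) for v in(232,260)]
print("line",a,b,"dir",np.degrees(ang(a-b)),"from centre",np.degrees(ang(a-ctr)))
A,B=(cv2.imread(f"pics/top{i}.png").astype(int) for i in(0,7))
m=(abs(A-B).max(2)>40).astype(np.uint8)
_,_,s,ce=cv2.connectedComponentsWithStats(m);print([(r.tolist()) for r in s[1:] if r[4]>25])
E
```

```text
dot [282.4 186.9] [0.5304 0.0623] 118.53988005476273
dot [255.9 191.9] [0.5203 0.054 ] 139.68252486418797
dot [233.7 205. ] [0.5138 0.0429] 160.45982023519676
line [0.53507347 0.05396571] [0.5407871  0.04392571] dir 119.64362717328684 from centre 118.22406926593565
[[237, 172, 42, 48, 1038], [156, 198, 110, 189, 7486], [242, 211, 42, 17, 175], [177, 216, 17, 25, 82], [273, 222, 40, 125, 2307], [0, 328, 260, 92, 10712], [269, 342, 14, 11, 57], [278, 375, 9, 9, 36], [187, 376, 24, 5, 71], [313, 379, 7, 11, 48], [260, 382, 28, 18, 200], [223, 387, 42, 13, 207], [289, 387, 20, 25, 141], [291, 393, 10, 21, 96], [315, 392, 10, 17, 68], [260, 406, 14, 8, 26], [301, 411, 15, 9, 75]]
```

```bash
python3 -c "
from station import *
print(hand_in())"
```

```text
the job is handed in; nothing more can be done
None
```

The job is handed in: the cap stands upright in the middle of the tray, and the gripper is still holding the dial at the third notch (measured 1.05 to 1.06 rad). It took about 16 s of the 58 s allowed, and I saw no bystander moved.

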